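# Pin the sample cage in its dock, release both catches and hold its gate wide

### The job

The tube cage has been slid into its dock on the desk and is still unpinned: drop the orange-handled docking pin through the eye of the cage's blue tongue, collar fully home, so that the cage cannot be dragged out. Then squeeze the red main catch on the roof so that the gate springs ajar onto its safety catch, squeeze the yellow safety catch on the gate, and swing the gate past its detent until it stands wide open, square to the front of the cage. The gate's spring pulls it back, so finish while still holding the gate wide in the gripper, for a colleague to take out the rack, and leave the beaker and the slide case alone.

Things in the scene. Friction and masses are not known exactly. Their poses are not given: they have to be found in the camera images.
- dock: Steel dock fixed to the desk: 6 mm base plate, two guide rails, back stop and, on its left (+y), a boss 44 x 44 mm, 34.5 mm high, with a 12 mm hole right through. Origin: on the desk, in the middle of the cage. x points away from the robot, y left, z up (when its yaw is 0; yaw varies by up to 0.1 rad). The cage, 104 x 172 mm, has the same axes.
- dock_hole (a point): Centre of the hole's mouth on top of the dock's boss, 34.5 mm above the desk. Axes as the dock's. It lies right under the eye of the cage's tongue.
- tongue_eye (a point): Centre of the upper rim of the eye (12 mm hole, plate 8 mm thick) in the cage's blue tongue: 43.5 mm above the desk, 172 mm left of and 45 mm in front of the cage's middle, 86 mm clear of its wall. The cage and catches reach 242 mm above the desk: grip the pin with the fingers closing along the dock's x to keep a wide gripper body clear of the wall.
- cage (a joint): How far the cage has slid out of its dock towards the robot, m: 0 is fully in, as it stands at the start; it slides on its rails at a push of about 2 N. With the pin in it can shift only 2 to 3 mm.
- pin: Docking pin, about 70 g, upright in its parking block. From the tip: steel shank 10 mm thick, 36 mm long, last 7 mm tapered; collar 24 mm wide, 5 mm thick; round orange handle 16 mm thick, 41 to 103 mm above the tip. Origin at the tip, z up along the pin. Home: the collar rests on the tongue, tip 7.5 mm above the desk (27 mm below the dock hole's mouth).
- pin_grip (a point): Point on the pin's axis to grip: on the orange handle, 78 mm above the tip.
- pin_tip (a point): The tip of the pin's shank (same point as the pin's origin).
- pin_block: Grey parking block fixed to the desk, 50 x 50 mm, 42 mm high, with a 13 mm hole in which the pin stands, its collar on the block's top (pin tip 6 mm above the desk). Origin: centre of its base, on the desk.
- main_catch_grip (a point): Red main catch on the white roof: midway between its two upright tabs (18 mm wide in the dock's x, 6 mm thick, 194 to 242 mm above the desk), 222 mm up, 30 mm in front of and 25 mm right of the cage's middle. Outer faces 40 mm apart along the dock's y, 24 mm when squeezed; geared together; full squeeze about 6 N a finger. Keep fingertips above 200 mm (base and keepers below).
- main_catch (a joint): How far each red tab is squeezed in, m: 0 free, 0.008 fully in; it lets the gate go at about 0.0045 and springs back when released. The gate then springs ajar to about 0.2 rad by itself, where the safety catch stops it.
- safety_catch_grip (a point): Yellow safety catch on the gate: midway between two tabs like the red ones, 222 mm above the desk (tabs 194 to 242). Carried by the gate, with the gate's axes: y runs along the gate from the hinge to the free edge; squeeze along it (outer faces 40 mm apart, 24 squeezed, 6 N a finger). Also the gate's handle: 140 mm from the hinge axis along y, 6 mm before the gate's plane.
- safety_catch (a joint): How far each yellow tab is squeezed in, m: 0 free, 0.008 fully in. Squeezed past about 0.0045 it lets the gate swing; let go it springs out again.
- gate_hinge (a point): A point on the gate's upright hinge axis, at the right (-y) front corner of the cage, 58 mm in front of and 85 mm to the right of the cage's middle. Carried by the gate: z up, y along the gate towards its free edge.
- gate (a joint): Angle of the wire gate, rad: 0 shut; its free left edge swings out to the robot, counterclockwise from above; 1.57 is square to the front, 1.75 the stop. 168 mm wide, top 176 mm above the desk. A spring pulls it to 0.4 rad (2 N at the yellow catch when wide). A detent resists from about 0.6 rad (some 5 N at the catch) and is passed at 1.1; let go beyond it, the gate falls back on it.
- beaker: Bystander: small glass beaker, 40 mm wide, 45 mm high, standing on the desk in front, between the parking block and the gate. Origin: centre of its base.
- slide_case: Bystander: flat green plastic slide case, 34 x 88 x 12 mm, lying on the desk at the left. Origin: centre of its underside.

How it is judged:
On the way, in this order (a step that is already met when the one before it is completed fails the run):
1. the docking pin is home in the dock and let go (z of pin_tip in the frame of dock_hole below -0.0245 m and horizontal distance between pin_tip and dock_hole below 0.005 m and angle between pin's own z axis and vertical below 0.12 rad and contact force between the fingers and pin below 0.1 N), for 0.2 s.
2. the main catch is squeezed (value of joint main_catch above 0.0045 m), for 0.05 s.
3. the gate stands ajar on its safety catch, and the main catch is let go (value of joint gate between 0.12 and 0.35 rad and value of joint main_catch below 0.003 m), for 0.05 s.
4. the safety catch is squeezed (value of joint safety_catch above 0.0045 m), for 0.05 s.
5. the gate has been swung past its detent (value of joint gate above 1.15 rad), for 0.05 s.
At the end, for the whole second after the job is handed in: Gate over 1.36 rad open and still, fingers bearing on it or its catch with over 1 N; pin still home (tip over 24.5 mm below the dock hole's mouth, within 5 mm of its axis, upright within 0.12 rad); cage less than 6 mm out of its dock (value of joint gate above 1.36 rad and contact force between the fingers and gate above 1 N and velocity of joint gate between -0.1 and 0.1 rad/s and z of pin_tip in the frame of dock_hole below -0.0245 m and horizontal distance between pin_tip and dock_hole below 0.005 m and angle between pin's own z axis and vertical below 0.12 rad and value of joint cage below 0.006 m); the arm keeps its last pose, push and grip.
It fails at once if the cage is dragged more than 10 mm out of its dock (value of joint cage above 0.01 m).
It fails at once if the beaker or the slide case is moved more than 25 mm (distance of any of beaker, slide_case from where it was at the start of the episode above 0.025 m).
It fails at once if the beaker is tipped over (angle between beaker's own z axis and vertical above 0.5 rad).
It also fails if it takes over 66 s, if anything falls off the work surface, if the arm or the gripper's body presses on something with over 40 N, if the wrist force passes 120 N, or if a joint passes its speed limit or range.

### The arm

A 7-joint arm with a two-finger parallel gripper is mounted at the origin on the work surface; the furniture and walls round the work are solid. World frame = base frame: x ahead of the robot, y to its left, z up, the work surface at z = 0. Lengths are in m, angles in rad, forces in N, time in s.
With the tool pointing down it reaches from about 0.4 to 0.85 m from the base axis. Payload 4.5 kg.
Tool frame: the origin (TCP) lies at the very end of the fingers, on their centre line; the grasp point (between the pads) lies behind it (ctrl.hold_point_z is the z of the grasp point in the tool frame, in m); z points along the fingers, y is the line along which they close (so a half turn about z gives the same grasp; the last joint's range is limited). The gripper opens to 85 mm and grips with 20 to 120 N. Pads are 22 mm wide; open, the fingers measure 114 mm over their backs; the gripper's body (76 mm by 85 mm) begins 54 mm behind the grasp point. The pads swing forward as they close: fully open they stand 13 mm farther back than shut.
Start: joints at [-1.155, 0.689, -0.195, 1.565, 0.157, 0.902, -0.215], TCP at [0.233, 0.58, 0.231] pointing down, gripper open.
Joint ranges: [-3.01, 3.01], [-0.46, 2.08], [-1.47, 1.51], [0.13, 2.56], [-1, 4.14], [0.04, 2.09], [-2.66, 2.66]. Speed limits (rad/s): [2.57, 2.57, 3.14, 3.14, 3.14, 3.14, 3.14].

### API

Orientations are given as a unit quaternion [x, y, z, w].
In Python, from rig import telemetry, grab_frame, workorder, ctrl gives the robot as it stands. The module is installed in compiled form; this text tells all that it offers.
- The arm moves only by the shell command python3 -m inch 'ROWS' [FORCE]. ROWS is JSON, a list of rows, each an object with "gripper": the closure, from 0 (fully open) to 1 (shut); "offset": the shift along the tool's x, y, z in mm, a list of three; "turn": the turn, a rotation vector about the tool's x, y, z in degrees, a list of three. In form: [{"gripper": gripper, "offset": [x, y, z], "turn": [rx, ry, rz]}, ...]. A call has 1 to 20 rows; each row shifts and turns the commanded pose from where the row before left it, along the tool's axes as they then stand; what a row does not reach is not made up. A row lasts 1/8 s, in which the tool goes at most 62.5 mm and 10.7 degrees, less where a joint would pass 70% of its speed; a pose out of reach is approached as far as the arm can. A call with a gripper value outside its range is refused whole. The fingers move at their own pace and stop on an object; FORCE is the grip in N (left out, the last holds). Time passes only in rows, so rows that do not move let the fingers close. It gives the time, the measured TCP pose, the force, the opening and the grip force at its end, in the units of the state.
- telemetry.get_obs(): the state, without advancing time (a new reading comes with each control period).
- grab_frame(name): name is "scene" or "top" or "wrist"; returns a dict with "color" (384x512x3 uint8, red, green, blue), "camera_matrix" (3x3 intrinsics, pixels), "rvec" (rotation vector, rad) and "tvec" (3), from world to camera coordinates, as OpenCV has them; the wrist camera has in their place "T_tool_cam" (4x4, takes a point from camera to tool coordinates, whose origin is the TCP and whose axes are the flange's). Camera axes: x right, y down, z forward; pixel columns grow to the right and rows downward; lengths in m; the calibration is good to about 2 mm. A picture is of the moment at which its call begins: read the wrist's pose just before it. There is no depth.
- workorder.close_job(): hands the job in; it is judged then, once.
The state is a dict: "time_s": time; "qpos": joint angles; "dq": joint speeds; "joint_torque": joint torques, N m; "position": TCP position; "eef_rot": TCP orientation; "contact_force": force on the tool from outside, world axes, zero at the start; "wrist_torque": the same for the moment, N m; "gripper_width": finger opening in m; "gripper_force": force on a finger pad.
Only numpy, scipy, OpenCV 4.12 (cv2) and the standard library are available. Lean on these libraries where they do the work, as an engineer would, in place of code of your own. Each camera call takes 0.05 s, during which the arm holds its last target. There are 200 camera calls.

## Working session

There is one attempt and no reset: what is moved stays moved. The work goes in short steps, Python scripts to look and compute and a shell command to move; the robot and the scene stay as the last step left them, time stands still between calls to the robot, and variables do not carry over. Pictures are saved under pics/ and viewed, at most 10 in all, crops included, and the job is handed in when it is done.

```bash
mkdir -p pics
cat > h.py <<'E'
import numpy as np, cv2
from rig import telemetry, grab_frame, workorder, ctrl
from scipy.spatial.transform import Rotation as R
def cam(name):
    o=telemetry.get_obs(); f=grab_frame(name); K=np.array(f["camera_matrix"])
    if name=="wrist":
        T=np.eye(4);T[:3,:3]=R.from_quat(o["eef_rot"]).as_matrix();T[:3,3]=o["position"]
        M=T@np.array(f["T_tool_cam"]); Rc=M[:3,:3]; c=M[:3,3]
    else:
        Rw=cv2.Rodrigues(np.array(f["rvec"],float))[0]; Rc=Rw.T; c=-Rc@np.array(f["tvec"],float).ravel()
    return f["color"],K,Rc,c
def ray(C,uv): 
    d=C[2]@np.linalg.solve(C[1],[uv[0],uv[1],1.]); return C[3],d/np.linalg.norm(d)
def onz(C,uv,z):
    c,d=ray(C,uv); return c+d*(z-c[2])/d[2]
def tri(r):
    A=0;b=0
    for c,d in r:
        P=np.eye(3)-np.outer(d,d);A=A+P;b=b+P@c
    return np.linalg.solve(A,b)
def proj(C,p):
    q=C[1]@(C[2].T@(np.array(p)-C[3])); return q[:2]/q[2]
def blobs(img,lo,hi,n=4,amin=15):
    h=cv2.cvtColor(img,cv2.COLOR_RGB2HSV); m=cv2.inRange(h,np.array(lo),np.array(hi))
    k,_,s,c=cv2.connectedComponentsWithStats(m)
    return [(s[i].tolist(),c[i].round(1).tolist()) for i in sorted(range(1,k),key=lambda i:-s[i][4])[:n] if s[i][4]>=amin]
COL=dict(red=((0,150,80),(5,255,255)),orange=((6,150,120),(20,255,255)),yellow=((22,140,120),(35,255,255)),green=((45,80,40),(85,255,255)),blue=((100,120,60),(128,255,255)))
def save(name,img,s=1.5): cv2.imwrite("pics/"+name,cv2.cvtColor(cv2.resize(img,None,fx=s,fy=s),cv2.COLOR_RGB2BGR))
E
python3 - <<'E'
from h import *
for n in("scene","top"):
    C=cam(n); save(n+"0.png",C[0]); print(n,C[3].round(3))
    for k,v in COL.items(): print(k,blobs(C[0],*v))
o=telemetry.get_obs(); print(o["position"],R.from_quat(o["eef_rot"]).as_matrix().round(3),ctrl.hold_point_z,o["time_s"])
E
```

```text
scene [-0.032 -0.503  0.499]
red [([339, 158, 8, 22, 88], [343.1, 168.9]), ([326, 154, 6, 21, 75], [328.4, 163.5])]
orange [([24, 132, 248, 120, 13471], [157.0, 185.6]), ([75, 206, 48, 50, 1408], [94.3, 231.7]), ([351, 189, 13, 5, 45], [356.7, 190.8])]
yellow [([296, 152, 7, 23, 118], [299.2, 162.6]), ([283, 148, 7, 22, 106], [285.5, 158.4])]
green [([203, 210, 27, 12, 50], [218.5, 216.2])]
blue [([244, 212, 35, 21, 378], [262.6, 221.0]), ([303, 190, 10, 7, 40], [307.8, 193.0]), ([302, 213, 9, 7, 36], [305.9, 215.5]), ([300, 234, 9, 7, 35], [304.1, 236.9])]
top [0.388 0.042 1.178]
red [([302, 141, 6, 10, 38], [304.3, 145.0]), ([318, 140, 5, 11, 36], [320.2, 144.7])]
orange [([0, 0, 196, 289, 31157], [80.8, 121.8]), ([0, 245, 24, 40, 355], [7.3, 257.9]), ([360, 110, 23, 15, 215], [374.4, 118.0]), ([141, 347, 16, 37, 206], [151.3, 370.2])]
yellow [([283, 157, 5, 9, 26], [284.7, 161.4]), ([267, 158, 3, 9, 21], [268.2, 162.3])]
green []
blue [([221, 159, 41, 19, 612], [240.9, 168.6]), ([432, 170, 24, 20, 261], [441.8, 179.1])]
[0.23265955 0.57945046 0.23056813] [[-0.928  0.372 -0.001]
 [ 0.372  0.928 -0.002]
 [-0.    -0.002 -1.   ]] -0.0187 0.1
```

View pics/scene0.png

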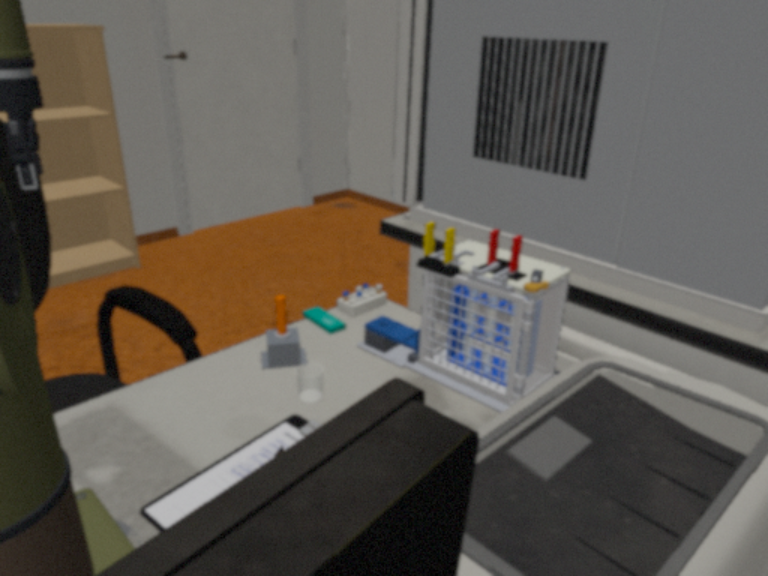

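View pics/top0.png

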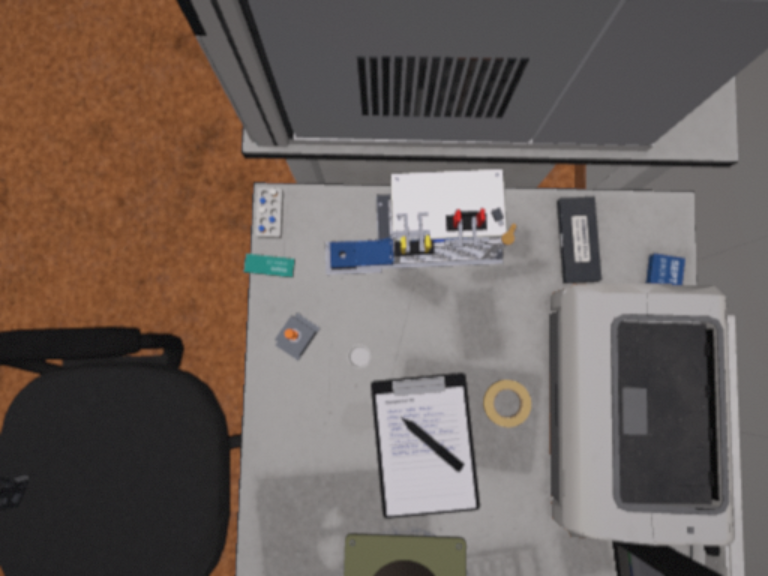

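The scene view shows the pin upright in its block, at (187,210) in unscaled pixels, with the slide case at (215,213). The beaker is at (207,256), and the cage stands at right with its red and yellow tabs. The top view shows the pin at about (194,223), the eye at (229,170), the red tabs at (304/320,145), the yellow tabs at (268/285,162) and the beaker at (240,238).

Run:
```python
from h import *
C=cam("top"); S=cam("scene")
h=cv2.cvtColor(C[0],cv2.COLOR_RGB2HSV)
sub=C[0][205:240,180:215]; b=blobs(sub,(3,150,100),(20,255,255)); print("pin top blob",b)
b=blobs(S[0][185:235,170:205],(3,150,120),(20,255,255)); print("pin scene",b)
# dark eye
sub=h[163:177,222:236,2]; print(sub)
r1=onz(C,(304.3,145),.242);r2=onz(C,(320.2,144.7),.242)
y1=onz(C,(284.7,161.4),.242);y2=onz(C,(268.2,162.3),.242)
print("red",r1,r2,"yel",y1,y2, np.linalg.norm(r1-r2),np.linalg.norm(y1-y2))
d=(r1-r2)+(y2-y1); yaw=np.arctan2(-d[0],d[1]); 
Rz=np.array([[np.cos(yaw),-np.sin(yaw)],[np.sin(yaw),np.cos(yaw)]])
mc=(r1+r2)[:2]/2; O=mc-Rz@[-.030,-.025]; print("yaw",yaw,"dock",O,"eye pred",O+Rz@[-.045,.172],"hinge",O+Rz@[-.058,-.085],"yel pred",O+Rz@[-.064,.055],(y1+y2)/2)
eye=np.append(O+Rz@[-.045,.172],.0435); print("eye proj",proj(C,eye),onz(C,(228.7,170),.0435))
print("beaker",onz(C,(240,238),.045),"pin",onz(C,(194,223),.109))
```

```text
pin top blob [([10, 15, 8, 6, 38], [13.5, 17.5])]
pin scene [([0, 0, 35, 39, 1111], [15.5, 15.8])]
[[120 119 120 119 120 121 121 121 121 122 120 120 121 121]
 [119 120 120 120 119 120 120 121 119 119 119 120 120 122]
 [120 119 119 120 120 119 120 119 120 117 118 118 120 119]
 [119 120 119 119 114 111 111 115 118 120 118 118 119 115]
 [120 120 119 113 100  88  84  95 111 117 118 117 118 116]
 [121 120 119 104  79  63  67  83 101 115 118 118 119 118]
 [122 122 119 103  77  80 107 117 110 114 120 121 120 120]
 [122 122 122 107  91 116 143 146 127 120 120 120 122 121]
 [123 123 121 117 110 124 143 144 129 121 121 121 120 121]
 [123 122 123 120 118 122 127 129 123 120 120 121 121 122]
 [124 124 121 122 121 121 121 121 121 121 122 120 121 122]
 [123 122 120 120 121 122 122 121 121 122 121 120 122 121]
 [122 122 121 121 121 122 121 121 121 122 121 122 123 122]
 [119 120 119 118 118 118 119 118 119 117 118 117 116 117]]
red [ 0.60224977 -0.05452659  0.242     ] [ 0.60359018 -0.0884738   0.242     ] yel [ 0.56568284 -0.01315271  0.242     ] [0.56298694 0.02202581 0.242     ] 0.033973668250522684 0.03528166834665891
yaw 0.05832452812939505 dock [ 0.63141168 -0.04479396] eye pred [0.57646206 0.12429045] hinge [ 0.57846507 -0.13303033] yel pred [0.56431447 0.00638186] [0.56433489 0.00443655 0.242     ]
eye proj [226.92820357 170.40552192] [0.57762534 0.11972521 0.0435    ]
beaker [0.40303959 0.08558448 0.045     ] pin [0.43540622 0.19513163 0.109     ]
```

```bash
python3 -m inch '[{"gripper":0,"offset":[-47,-40,1],"turn":[0,0,0]},{"gripper":0,"offset":[-47,-40,1],"turn":[0,0,0]},{"gripper":0,"offset":[-47,-40,1],"turn":[0,0,0]},{"gripper":0,"offset":[-47,-40,1],"turn":[0,0,0]},{"gripper":0,"offset":[-47,-40,1],"turn":[0,0,0]},{"gripper":0,"offset":[-47,-40,1],"turn":[0,0,0]},{"gripper":0,"offset":[-47,-40,1],"turn":[0,0,0]},{"gripper":0,"offset":[0,0,0],"turn":[0,0,9.3]},{"gripper":0,"offset":[0,0,0],"turn":[0,0,9.3]},{"gripper":0,"offset":[0,0,0],"turn":[0,0,9.3]},{"gripper":0,"offset":[0,0,0],"turn":[0,0,9.3]},{"gripper":0,"offset":[0,0,0],"turn":[0,0,9.3]},{"gripper":0,"offset":[0,0,0],"turn":[0,0,9.3]},{"gripper":0,"offset":[0,0,0],"turn":[0,0,9.1]},{"gripper":0,"offset":[0,0,0],"turn":[0,0,0]},{"gripper":0,"offset":[0,0,0],"turn":[0,0,0]}]'
python3 - <<'E'
from h import *
o=telemetry.get_obs(); print(o["position"],R.from_quat(o["eef_rot"]).as_matrix().round(3),o["qpos"],o["contact_force"])
C=cam("wrist"); save("w1.png",C[0]); print(C[3])
print(blobs(C[0],(3,150,100),(20,255,255)),blobs(C[0],*COL["blue"]))
E
```

```text
time_s: 2.2
position: [0.4338, 0.1977, 0.2243]
eef_rot: [0.686, 0.728, -0.0, -0.0]
contact_force: [0.0, 0.2, 0.4]
gripper_width: 0.0849
gripper_force: 0.0
[0.43377879 0.19768426 0.22427854] [[-0.059  0.998 -0.   ]
 [ 0.998  0.059  0.   ]
 [ 0.    -0.    -1.   ]] [-0.58383978  0.51194317  0.09102383  2.01723027 -0.07734254  0.61562884
 -0.38211969] [0.03478182 0.20719283 0.38748117]
[0.43006899 0.26518169 0.36776698]
[([177, 0, 335, 88, 20146], [346.9, 40.5]), ([0, 10, 171, 56, 5878], [82.8, 41.9]), ([251, 165, 19, 32, 514], [259.7, 180.7]), ([392, 0, 26, 36, 460], [403.7, 17.0])] [([372, 230, 45, 38, 969], [397.9, 242.3]), ([366, 307, 12, 26, 171], [370.5, 320.7]), ([454, 105, 14, 12, 130], [460.6, 110.6]), ([467, 126, 14, 11, 128], [473.6, 130.8])]
```

View pics/w1.png

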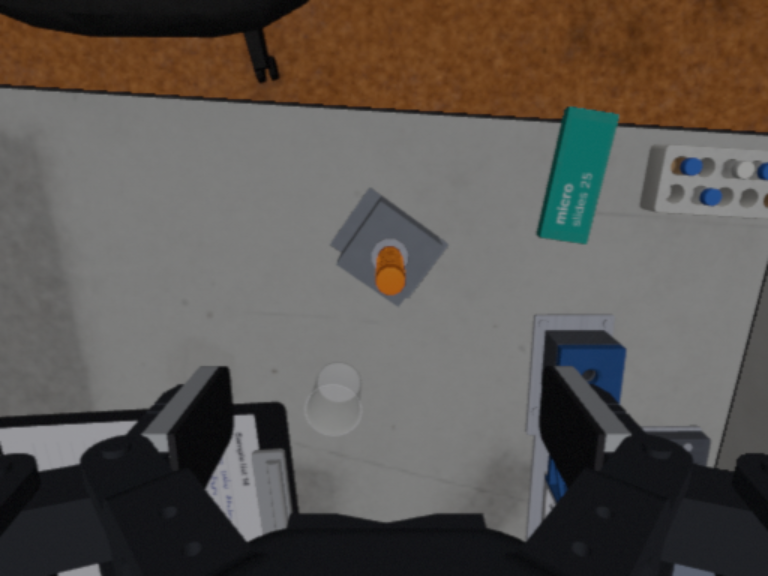

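The wrist view shows the pin top at (260,186) and its collar at (260,171). The tongue eye is at (393,251), with the block, beaker and case clear of it.

Run:
```python
from h import *
C=cam("wrist")
print("top",onz(C,(260,186),.109),"collar",onz(C,(259.8,171.5),.047),"eye",onz(C,(393,251),.0435),"beaker",onz(C,(227,254),.045))
T=cam("top"); print("top cam pin",onz(T,(194,223.3),.109))
print(C[0][240:262,384:404].max(2))
```

```text
top [0.4363609  0.19905973 0.109     ] collar [0.43678802 0.19750482 0.047     ] eye [0.57905601 0.12131338 0.0435    ] beaker [0.40840023 0.10866401 0.045     ]
top cam pin [0.43468364 0.19510323 0.109     ]
[[ 99  99  99  99  99 100 100  99  99  99  99  97  97  97  97  97  97  96
   96  96]
 [ 99  98  99  99  99  99  99  99 100  99  98  97  97  97  97  97  96  96
   95  94]
 [ 98  97  98  98  99  99  98  99  99  99  98  99  97  97  96  97  96  95
   95  95]
 [ 97  98  98  99  99  97  98  98  98  98  98  98  98  97  97  96  95  94
   95  95]
 [ 97  97  98  98  98  98  98  98  97  98  97  97  97  96  97  96  96  95
   95  95]
 [ 97  97  98  98  98  98  97  96  91  85  83  83  87  91  95  96  96  96
   95  96]
 [ 94  97  98  98  97  94  85  76  59  53  52  59  69  76  84  91  96  96
   96  96]
 [ 89  94  97  97  93  79  58  45  37  32  34  42  56  65  75  81  89  94
   96  96]
 [ 89  91  95  93  81  59  44  39  36  33  32  40  51  53  68  79  85  92
   96  96]
 [ 88  88  89  87  66  48  41  41  37  36  38  48  55  48  61  77  83  91
   96  96]
 [ 89  89  88  77  51  45  41  41  39  37
[... 279 characters left out ...]
  92  94
   96  96]
 [ 89  89  88  88  88  87  83  74  67  64  62  60  61  71  88  94  94  95
   96  96]
 [ 88  89  88  88  89  88  87  82  71  61  60  60  69  87  94  95  96  96
   96  96]
 [ 88  89  88  88  87  88  88  87  73  42  31  37  57  80  92  94  95  95
   96  96]
 [ 89  88  88  88  88  89  88  89  82  61  31  25  30  43  62  81  92  95
   95  95]
 [ 88  88  87  88  88  89  88  89  86  78  52  29  20  24  30  44  69  89
   93  95]
 [ 88  88  88  89  88  89  89  88  89  87  77  53  30  21  22  26  34  51
   75  91]
 [ 88  88  88  88  88  88  88  89  87  87  86  76  53  30  23  20  24  25
   39  60]
 [ 87  88  88  88  88  88  88  88  88  88  89  86  76  52  29  23  23  20
   24  28]]
```

```bash
python3 -m inch '[{"gripper":0,"offset":[0,2.5,50],"turn":[0,0,0]},{"gripper":0,"offset":[0,0,50],"turn":[0,0,0]},{"gripper":0,"offset":[0,0,40],"turn":[0,0,0]},{"gripper":0,"offset":[0,0,18],"turn":[0,0,0]},{"gripper":0,"offset":[0,0,0],"turn":[0,0,0]},{"gripper":1,"offset":[0,0,0],"turn":[0,0,0]},{"gripper":1,"offset":[0,0,0],"turn":[0,0,0]},{"gripper":1,"offset":[0,0,0],"turn":[0,0,0]},{"gripper":1,"offset":[0,0,0],"turn":[0,0,0]},{"gripper":1,"offset":[0,0,0],"turn":[0,0,0]},{"gripper":1,"offset":[0,0,0],"turn":[0,0,0]}]' 40
```

```text
time_s: 3.72
position: [0.4366, 0.1979, 0.0668]
eef_rot: [0.687, 0.727, 0.0, 0.0]
contact_force: [-1.4, 0.1, 5.6]
gripper_width: 0.0149
gripper_force: 38.9
```

```bash
python3 -m inch '[{"gripper":1,"offset":[0,0,-15],"turn":[0,0,0]},{"gripper":1,"offset":[0,0,-25],"turn":[0,0,0]},{"gripper":1,"offset":[0,0,-25],"turn":[0,0,0]},{"gripper":1,"offset":[-17,27.5,0],"turn":[0,0,0]},{"gripper":1,"offset":[-17,27.5,0],"turn":[0,0,0]},{"gripper":1,"offset":[-17,27.5,0],"turn":[0,0,0]},{"gripper":1,"offset":[-17,27.5,0],"turn":[0,0,0]},{"gripper":1,"offset":[-17,27.5,0],"turn":[0,0,0]},{"gripper":1,"offset":[0,0,0],"turn":[0,0,0]},{"gripper":1,"offset":[0,0,0],"turn":[0,0,0]},{"gripper":1,"offset":[0,0,0],"turn":[0,0,0]}]'
python3 - <<'E'
from h import *
C=cam("wrist"); S=cam("scene"); T=cam("top")
a=C[0][100:300,120:420]; s=S[0][180:260,220:320]; t=T[0][135:205,200:280]
f=lambda i:cv2.resize(i,(400,300))
save("p2.png",np.vstack([np.hstack([f(a),f(s)]),np.hstack([f(t),f(C[0])])]),1)
o=telemetry.get_obs(); print(o["position"],o["gripper_width"])
E
```

```text
time_s: 5.1
position: [0.5772, 0.1216, 0.1314]
eef_rot: [0.686, 0.727, -0.0, -0.001]
contact_force: [-0.3, 0.7, -1.3]
gripper_width: 0.0147
gripper_force: 39.1
[0.57776999 0.1212828  0.13139492] 0.01461180552822065
```

View pics/p2.png

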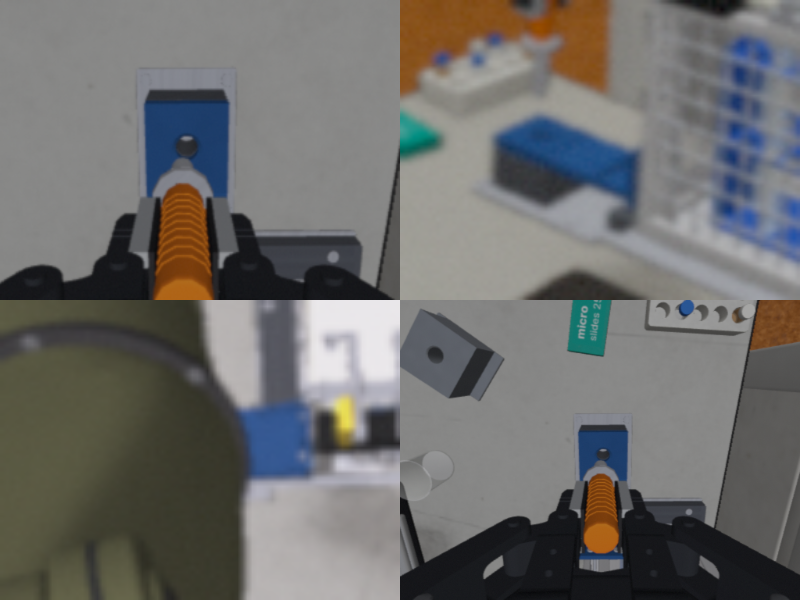

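The wrist crop shows the eye (260,197) just above the pin tip (257,206). The pin stands upright in the pads.

Run:
```python
from h import *
C=cam("wrist"); im=C[0].astype(int); o=telemetry.get_obs()
sat=im.max(2)-im.min(2)
print("sat cols 246-274"); 
for r in range(186,226): print(r," ".join("%3d"%v for v in sat[r,244:276]))
zt=o["position"][2]-.061
print(o["position"],"eye",onz(C,(260.2,197.3),.0435),"tip",onz(C,(256.5,208),zt))
```

```text
sat cols 246-274
186  78  78  78  79  78  79  79  79  77  78  77  79  80  79  79  79  79  79  77  76  78  77  77  76  78  77  76  77  77  77  79  77
187  78  78  78  79  79  79  79  80  78  79  79  79  77  78  78  78  78  76  77  78  76  78  78  77  78  77  76  77  77  77  77  76
188  80  78  79  79  79  79  78  80  78  78  77  75  73  69  66  66  68  70  74  78  76  78  77  76  78  77  77  76  78  76  77  77
189  78  77  78  79  78  79  78  79  78  75  67  61  56  51  49  46  51  54  59  66  71  76  77  77  76  77  77  76  76  76  77  77
190  78  79  79  78  78  77  78  76  68  62  56  44  34  29  25  23  29  35  38  47  59  66  74  77  77  77  78  78  77  76  77  76
191  78  78  78  77  78  77  76  69  63  56  38  22  14  12  12  12  12  13  15  25  49  61  65  71  77  76  79  77  77  76  78  77
192  78  78  78  78  77  75  70  63  56  35  13  11  10  11  11  11  11   9   9  12  25  49  61  64  71  78  77  77  77  76  78  77
193  78  78  78  77  77  72  66  57  36  13   7   6   7   7   8   8   8   6   5   6   8  24  50  62  67  74  77  77  77  77  77  78
194  77  77  78  78  74  68
[... 3609 characters left out ...]
  7  10  10  10  11  10  11  10  11  11  10  10  11  10  15
222  11  10  10  10  10  10   8   7  14  42  60  60  53  55  56  56  54  36   9   7  10  11  10  10  11  11  10  11  11  10  10  10
223  11  10  11  10   9   7   7  38  75  88 102 101  98  97  98  99 101  89  65  28   7   8  10  10  11  11  10  10  10  10  10  10
224  11  10  10   7   8  35  62  86 100 102 103 106 106 106 106 108 108 106 103  82  50  18   7   8  11  11  11  11  11  11  10  10
225  10   8   7  33  60  83  99 103 104 106 101 106 104 109 107 112 109 109 110 106  96  69  36   9   8  11  10  10  10  10  11  11
[0.57792088 0.12115357 0.1313694 ] eye [0.58026231 0.12151696 0.0435    ] tip [0.57766407 0.12220986 0.0703694 ]
```

```bash
python3 -m inch '[{"gripper":1,"offset":[0,1.7,0],"turn":[0,0,0]},{"gripper":1,"offset":[0,0,0],"turn":[0,0,0]},{"gripper":1,"offset":[0,0,10],"turn":[0,0,0]},{"gripper":1,"offset":[0,0,10],"turn":[0,0,0]},{"gripper":1,"offset":[0,0,6],"turn":[0,0,0]},{"gripper":1,"offset":[0,0,5],"turn":[0,0,0]},{"gripper":1,"offset":[0,0,5],"turn":[0,0,0]},{"gripper":1,"offset":[0,0,0],"turn":[0,0,0]},{"gripper":1,"offset":[0,0,0],"turn":[0,0,0]}]'
```

```text
time_s: 6.42
position: [0.5803, 0.1208, 0.0955]
eef_rot: [0.687, 0.727, 0.0, 0.0]
contact_force: [-0.9, 0.8, -2.1]
gripper_width: 0.015
gripper_force: 39.1
```

```bash
python3 -m inch '[{"gripper":1,"offset":[0,0,5],"turn":[0,0,0]},{"gripper":1,"offset":[0,0,5],"turn":[0,0,0]},{"gripper":1,"offset":[0,0,5],"turn":[0,0,0]},{"gripper":1,"offset":[0,0,5],"turn":[0,0,0]},{"gripper":1,"offset":[0,0,5],"turn":[0,0,0]},{"gripper":1,"offset":[0,0,2],"turn":[0,0,0]},{"gripper":1,"offset":[0,0,0],"turn":[0,0,0]}]'
```

```text
time_s: 7.3
position: [0.58, 0.1207, 0.0684]
eef_rot: [0.687, 0.727, -0.0, -0.0]
contact_force: [-1.7, -0.6, 0.8]
gripper_width: 0.0148
gripper_force: 39.4
```

```bash
python3 -m inch '[{"gripper":1,"offset":[0,0,1.5],"turn":[0,0,0]},{"gripper":1,"offset":[0,0,0],"turn":[0,0,0]},{"gripper":0.3,"offset":[0,0,0],"turn":[0,0,0]},{"gripper":0.3,"offset":[0,0,0],"turn":[0,0,0]},{"gripper":0.3,"offset":[0,0,0],"turn":[0,0,0]},{"gripper":0.3,"offset":[0,0,-40],"turn":[0,0,0]},{"gripper":0.3,"offset":[0,0,-60],"turn":[0,0,0]},{"gripper":0.3,"offset":[0,0,-60],"turn":[0,0,0]},{"gripper":0.3,"offset":[0,0,-50],"turn":[0,0,0]},{"gripper":0.3,"offset":[0,0,0],"turn":[0,0,0]},{"gripper":0.3,"offset":[0,0,0],"turn":[0,0,0]}]'
python3 - <<'E'
from h import *
C=cam("wrist"); o=telemetry.get_obs(); print(o["position"],o["qpos"])
save("w3.png",C[0]); 
for k in("orange","red","yellow"): print(k,[b for b in blobs(C[0],*COL[k])])
E
```

```text
time_s: 8.68
position: [0.5795, 0.1207, 0.2761]
eef_rot: [0.687, 0.727, -0.0, -0.0]
contact_force: [0.9, 0.3, 0.0]
gripper_width: 0.0597
gripper_force: 0.0
[0.57906046 0.12057845 0.27537831] [-0.31624922  0.59232122  0.05691016  1.62106399 -0.03976507  0.93226
 -0.18869913]
orange [([380, 0, 68, 75, 2740], [412.7, 34.5]), ([250, 156, 16, 25, 341], [257.6, 168.5]), ([298, 0, 32, 5, 105], [314.8, 1.9]), ([270, 0, 13, 3, 33], [276.6, 0.9])]
red []
yellow [([217, 325, 24, 19, 398], [229.3, 333.6])]
```

View pics/w3.png

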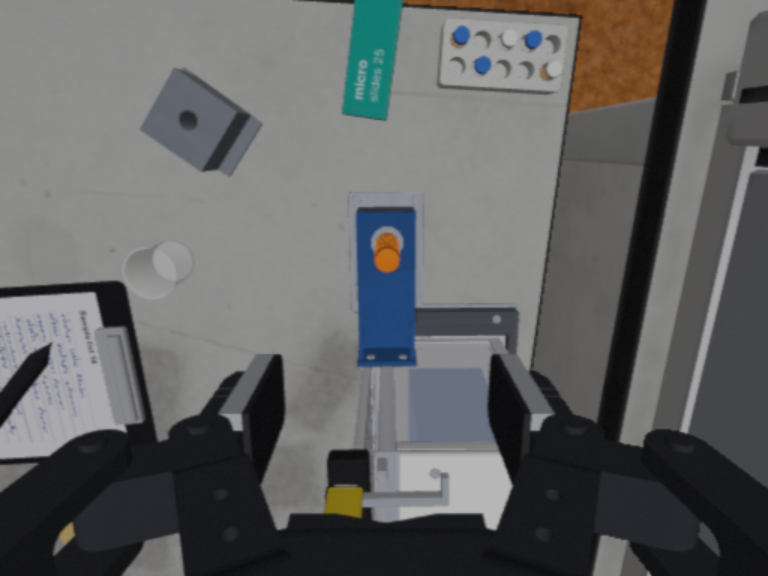

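The wrist view shows the pin upright in the tongue at (258,173), with the collar seated and the fingers clear.

```bash
python3 -m inch '[{"gripper":0.3,"offset":[-48.5,2.9,-3],"turn":[0,0,0]},{"gripper":0.3,"offset":[-48.5,2.9,-3],"turn":[0,0,0]},{"gripper":0.3,"offset":[-48.5,2.9,-3],"turn":[0,0,0]},{"gripper":0.3,"offset":[-48.5,2.9,-3],"turn":[0,0,0]},{"gripper":0.3,"offset":[0,0,0],"turn":[0,0,10]},{"gripper":0.3,"offset":[0,0,0],"turn":[0,0,10]},{"gripper":0.3,"offset":[0,0,0],"turn":[0,0,10]},{"gripper":0.3,"offset":[0,0,0],"turn":[0,0,10]},{"gripper":0.3,"offset":[0,0,0],"turn":[0,0,10]},{"gripper":0.3,"offset":[0,0,0],"turn":[0,0,10]},{"gripper":0.3,"offset":[0,0,0],"turn":[0,0,10]},{"gripper":0.3,"offset":[0,0,0],"turn":[0,0,10]},{"gripper":0.3,"offset":[0,0,0],"turn":[0,0,10]},{"gripper":0.3,"offset":[0,0,0],"turn":[0,0,0]},{"gripper":0.3,"offset":[0,0,0],"turn":[0,0,0]}]'
python3 - <<'E'
from h import *
C=cam("wrist"); o=telemetry.get_obs(); print(o["position"],o["qpos"],R.from_quat(o["eef_rot"]).as_matrix().round(3))
S=cam("scene")
save("w4.png",np.hstack([C[0],cv2.resize(S[0][140:280,170:390],(512,384))]),.78)
for k in("red","yellow"):
  b=blobs(C[0],*COL[k]); print(k,b,[onz(C,x[1],.242).round(4) for x in b])
E
```

```text
time_s: 10.6
position: [0.6022, -0.0722, 0.2877]
eef_rot: [1.0, 0.03, -0.001, -0.0]
contact_force: [-0.0, -0.2, 0.9]
gripper_width: 0.0598
gripper_force: 0.0
[ 0.60229848 -0.07225318  0.288085  ] [-0.2341467   0.64829466  0.50753385  1.57212558 -0.35268856  1.01489595
 -1.13683452] [[ 0.998  0.059 -0.001]
 [ 0.059 -0.998  0.   ]
 [-0.001 -0.    -1.   ]]
red [([283, 178, 18, 45, 530], [291.4, 201.2]), ([228, 178, 13, 46, 401], [233.9, 203.5])] [array([ 0.6127, -0.0905,  0.242 ]), array([ 0.6094, -0.0574,  0.242 ])]
yellow [([99, 253, 12, 27, 203], [104.5, 265.7])] [array([0.565 , 0.0196, 0.242 ])]
```

View pics/w4.png

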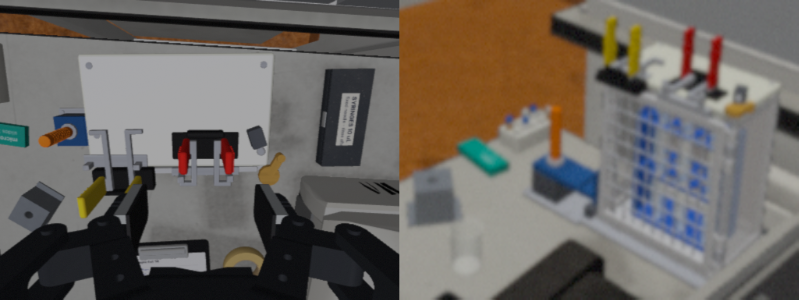

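The left half shows both red tabs, (234,203) and (291,201), between the open fingers. The scene inset shows the pin seated upright in the tongue.

Run:
```python
from h import *
C=cam("wrist"); h=cv2.cvtColor(C[0],cv2.COLOR_RGB2HSV)
m=cv2.inRange(h,np.array((0,120,60)),np.array((8,255,255)))
for r in range(176,226,3): print(r,[int(x) for x in np.flatnonzero(m[r,215:310])[[0,-1]]+215] if m[r,215:310].any() else '', "L",m[r,215:262].sum()//255,"R",m[r,262:310].sum()//255, int(h[r,234,2]),int(h[r,294,2]))
for uv in((228,223),(241,223),(283,221),(300,221)): print(uv,onz(C,uv,.242).round(4))
```

```text
176  L 0 R 0 24 24
179 [235, 290] L 7 R 8 54 23
182 [234, 291] L 7 R 8 82 22
185 [233, 292] L 8 R 9 91 29
188 [230, 296] L 12 R 13 90 95
191 [229, 297] L 13 R 14 87 77
194 [228, 298] L 14 R 15 84 87
197 [227, 299] L 14 R 17 148 149
200 [227, 299] L 15 R 17 160 158
203 [228, 299] L 14 R 16 161 158
206 [229, 298] L 12 R 14 161 158
209 [229, 298] L 11 R 13 161 157
212 [229, 298] L 12 R 12 160 157
215 [229, 298] L 12 R 11 161 157
218 [229, 298] L 11 R 11 160 157
221 [230, 296] L 9 R 8 160 156
224  L 0 R 0 84 79
(228, 223) [ 0.5972 -0.0545  0.242 ]
(241, 223) [ 0.5977 -0.0622  0.242 ]
(283, 221) [ 0.6004 -0.0868  0.242 ]
(300, 221) [ 0.601  -0.0968  0.242 ]
```

Run:
```python
from h import *
C=cam("wrist")
for uv in((228.5,209.5),(298.5,209.5),(263.5,209.5)): print(uv,onz(C,uv,.242).round(4))
```

```text
(228.5, 209.5) [ 0.6057 -0.0546  0.242 ]
(298.5, 209.5) [ 0.608  -0.0954  0.242 ]
(263.5, 209.5) [ 0.6068 -0.075   0.242 ]
```

```bash
python3 -m inch '[{"gripper":0.3,"offset":[3.8,2.5,0],"turn":[0,0,0]},{"gripper":0.3,"offset":[0,0,30],"turn":[0,0,0]},{"gripper":0.3,"offset":[0,0,30],"turn":[0,0,0]},{"gripper":0.3,"offset":[0,0,21],"turn":[0,0,0]},{"gripper":0.3,"offset":[0,0,0],"turn":[0,0,0]},{"gripper":0.75,"offset":[0,0,0],"turn":[0,0,0]},{"gripper":0.75,"offset":[0,0,0],"turn":[0,0,0]},{"gripper":0.75,"offset":[0,0,0],"turn":[0,0,0]},{"gripper":0.75,"offset":[0,0,0],"turn":[0,0,0]}]' 20
```

```text
time_s: 11.92
position: [0.6076, -0.0758, 0.2101]
eef_rot: [1.0, 0.028, 0.002, 0.001]
contact_force: [-2.0, -2.2, 6.3]
gripper_width: 0.0216
gripper_force: 14.9
```

```bash
python3 -m inch '[{"gripper":0.3,"offset":[0,0,0],"turn":[0,0,0]},{"gripper":0.3,"offset":[0,0,0],"turn":[0,0,0]},{"gripper":0.3,"offset":[0,0,0],"turn":[0,0,0]},{"gripper":0.3,"offset":[0,0,-30],"turn":[0,0,0]},{"gripper":0.3,"offset":[0,0,-40],"turn":[0,0,0]},{"gripper":0.3,"offset":[-60,0,-10],"turn":[0,0,0]},{"gripper":0.3,"offset":[-18,-60,0],"turn":[0,0,0]},{"gripper":0.3,"offset":[0,-18,0],"turn":[0,0,0]},{"gripper":0.3,"offset":[0,0,0],"turn":[0,0,0]},{"gripper":0.3,"offset":[0,0,0],"turn":[0,0,0]}]'
python3 - <<'E'
from h import *
C=cam("wrist"); o=telemetry.get_obs(); print(o["position"],o["qpos"])
T=cam("top"); S=cam("scene")
save("w5.png",np.hstack([C[0],cv2.resize(S[0][140:280,170:390],(512,384))]),.78)
for n,c in(("w",C),("t",T),("s",S)):
  b=blobs(c[0],*COL["yellow"]); print(n,b)
E
```

```text
time_s: 13.18
position: [0.5249, -0.0029, 0.2878]
eef_rot: [1.0, 0.027, 0.0, 0.001]
contact_force: [0.1, -0.9, -0.4]
gripper_width: 0.0595
gripper_force: 0.0
[ 0.52485871 -0.00315015  0.2877871 ] [-0.41213669  0.53239723  0.53438732  1.81510902 -0.33858914  0.88543191
 -1.23822009]
w [([280, 161, 17, 35, 370], [288.8, 178.6]), ([221, 173, 17, 33, 315], [228.9, 190.2])]
t []
s [([292, 154, 6, 24, 100], [294.2, 165.0]), ([277, 151, 5, 23, 84], [278.6, 162.0])]
```

View pics/w5.png

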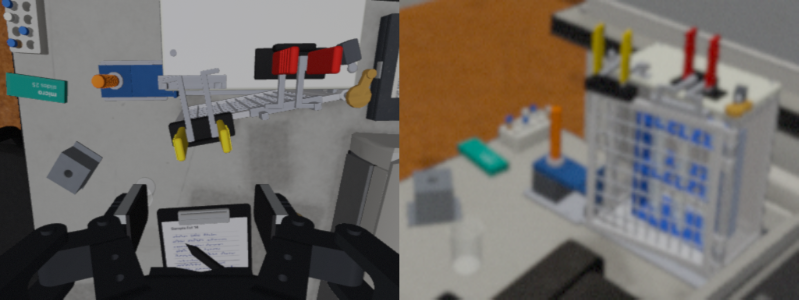

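The gate is ajar on its safety catch. The yellow tabs are at (229,190) and (289,179) in the wrist view.

Run:
```python
from h import *
C=cam("wrist"); h=cv2.cvtColor(C[0],cv2.COLOR_RGB2HSV)
m=cv2.inRange(h,np.array((20,120,120)),np.array((36,255,255)))
k,l,s,c=cv2.connectedComponentsWithStats(m)
P=[]
for i in range(1,k):
  if s[i][4]<100: continue
  v=h[...,2][l==i]; t=((l==i)&(h[...,2]>(np.percentile(v,5)+np.percentile(v,95))/2)).astype(np.uint8)
  k2,l2,s2,c2=cv2.connectedComponentsWithStats(t); j=1+np.argmax(s2[1:,4])
  r=cv2.minAreaRect(np.argwhere(l2==j)[:,::-1].astype(np.float32)); B=[onz(C,p,.242)[:2] for p in cv2.boxPoints(r)]
  print(s2[j],c2[j],r,[round(float(np.linalg.norm(B[a]-B[a-1])),4) for a in range(2)]); P.append(np.mean(B,0))
print(np.percentile(v,[5,50,95]))
P=np.array(P); mid=P.mean(0); d=P[np.argmax(P[:,1])]-P[np.argmin(P[:,1])]
th=np.arctan2(-d[0],d[1]); print("tabs",P,"mid",mid,"dist",np.linalg.norm(d),"theta",th)
yaw=.058; O=np.array([.6353,-.0483]); Rz=lambda a:np.array([[np.cos(a),-np.sin(a)],[np.sin(a),np.cos(a)]])
H=O+Rz(yaw)@[-.058,-.085]; print("hinge",H,"r",np.linalg.norm(mid-H))
for g in(.2,.25,1.57): print(g,H+Rz(yaw+g)@[-.006,.140])
```

```text
[283 166  12  29 233] [288.11158798 180.18454936] ((288.02703857421875, 180.16217041015625), (28.605422973632812, 8.219949722290039), 80.53767395019531) [0.0168, 0.0046]
[222 177  14  29 255] [228.5372549  191.16078431] ((228.37057495117188, 190.9176483154297), (29.50254249572754, 9.219544410705566), 77.47119140625) [0.0174, 0.0053]
[127.2 170.  177. ]
tabs [[ 0.54746822 -0.01842138]
 [ 0.53931818  0.01519824]] mid [ 0.5433932  -0.00161157] dist 0.03459338516473568 theta 0.23783117347224322
hinge [ 0.58232477 -0.13651918] r 0.14041271643681325
0.2 [ 0.54080274 -0.00268376]
0.25 [ 0.53416564 -0.00492625]
1.57 [ 0.4428968  -0.15051352]
```

```bash
python3 -m inch '[{"gripper":0.3,"offset":[17.2,0,0],"turn":[0,0,0]},{"gripper":0.3,"offset":[0,0,0],"turn":[0,0,-5.5]},{"gripper":0.3,"offset":[0,0,0],"turn":[0,0,-5.5]},{"gripper":0.3,"offset":[0,0,30],"turn":[0,0,0]},{"gripper":0.3,"offset":[0,0,30],"turn":[0,0,0]},{"gripper":0.3,"offset":[0,0,20],"turn":[0,0,0]},{"gripper":0.3,"offset":[0,0,0],"turn":[0,0,0]},{"gripper":0.9,"offset":[0,0,0],"turn":[0,0,0]},{"gripper":0.9,"offset":[0,0,0],"turn":[0,0,0]},{"gripper":0.9,"offset":[0,0,0],"turn":[0,0,0]},{"gripper":0.9,"offset":[0,0,0],"turn":[0,0,0]},{"gripper":0.9,"offset":[0,0,0],"turn":[0,0,0]}]' 40
```

```text
time_s: 14.88
position: [0.5432, -0.0029, 0.2103]
eef_rot: [0.992, 0.122, 0.003, 0.001]
contact_force: [-0.9, -5.0, 8.9]
gripper_width: 0.0172
gripper_force: 41.0
```

```bash
python3 -m inch '[{"gripper":0.9,"offset":[-9.75,0.76,0],"turn":[0,0,-4]},{"gripper":0.9,"offset":[-9.75,0.76,0],"turn":[0,0,-4]},{"gripper":0.9,"offset":[-9.75,0.76,0],"turn":[0,0,-4]},{"gripper":0.9,"offset":[-9.75,0.76,0],"turn":[0,0,-4]},{"gripper":0.9,"offset":[-9.75,0.76,0],"turn":[0,0,-4]},{"gripper":0.9,"offset":[0,0,0],"turn":[0,0,0]}]'
python3 - <<'E'
from h import *
C=cam("wrist");S=cam("scene")
save("w6.png",np.hstack([C[0],cv2.resize(S[0][140:280,170:390],(512,384))]),.78)
E
```

```text
time_s: 15.62
position: [0.4998, -0.0242, 0.2103]
eef_rot: [0.956, 0.293, 0.003, 0.001]
contact_force: [0.8, -2.8, 8.3]
gripper_width: 0.0172
gripper_force: 41.0
```

View pics/w6.png

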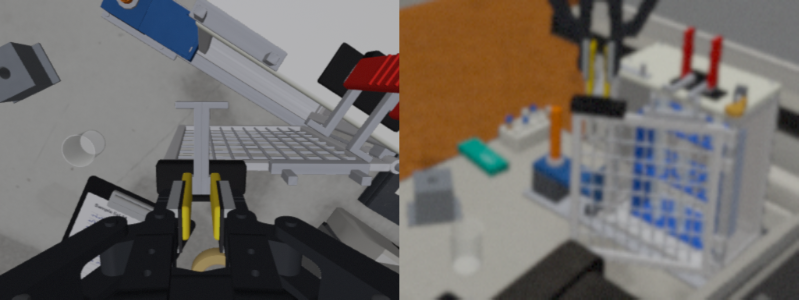

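The gate is following the gripper, with both yellow tabs squeezed between the pads at about (270,265) in the wrist view, and the pin is still in place.

```bash
python3 -m inch '[{"gripper":0.9,"offset":[-9.75,0.76,0],"turn":[0,0,-4]},{"gripper":0.9,"offset":[-9.75,0.76,0],"turn":[0,0,-4]},{"gripper":0.9,"offset":[-9.75,0.76,0],"turn":[0,0,-4]},{"gripper":0.9,"offset":[-9.75,0.76,0],"turn":[0,0,-4]},{"gripper":0.9,"offset":[-9.75,0.76,0],"turn":[0,0,-4]},{"gripper":0.9,"offset":[-9.75,0.76,0],"turn":[0,0,-4]},{"gripper":0.9,"offset":[-9.75,0.76,0],"turn":[0,0,-4]},{"gripper":0.9,"offset":[0,0,0],"turn":[0,0,0]}]'
```

```text
time_s: 16.73
position: [0.4561, -0.0764, 0.21]
eef_rot: [0.857, 0.515, 0.002, 0.002]
contact_force: [-1.6, -1.1, 10.0]
gripper_width: 0.0171
gripper_force: 41.1
```

```bash
python3 -m inch '[{"gripper":0.9,"offset":[-9.75,0.76,0],"turn":[0,0,-4]},{"gripper":0.9,"offset":[-9.75,0.76,0],"turn":[0,0,-4]},{"gripper":0.9,"offset":[-9.75,0.76,0],"turn":[0,0,-4]},{"gripper":0.9,"offset":[-9.75,0.76,0],"turn":[0,0,-4]},{"gripper":0.9,"offset":[-9.75,0.76,0],"turn":[0,0,-4]},{"gripper":0.9,"offset":[-9.75,0.76,0],"turn":[0,0,-4]},{"gripper":0.9,"offset":[-9.75,0.76,0],"turn":[0,0,-4]},{"gripper":0.9,"offset":[-9.75,0.76,0],"turn":[0,0,-4]},{"gripper":0.9,"offset":[0,0,0],"turn":[0,0,0]},{"gripper":0.9,"offset":[0,0,0],"turn":[0,0,0]},{"gripper":0.9,"offset":[0,0,0],"turn":[0,0,0]},{"gripper":0.9,"offset":[0,0,0],"turn":[0,0,0]}]'
python3 - <<'E'
from h import *
C=cam("wrist");S=cam("scene"); o=telemetry.get_obs()
save("w7.png",np.hstack([C[0],cv2.resize(S[0][140:280,170:390],(512,384))]),.78)
p=np.array(o["position"][:2]); H=np.array([.5823,-.1365]); d=p-H; print(o["qpos"],"r",np.linalg.norm(d),"gate est",np.arctan2(-d[0],d[1])-.058-.043)
E
```

```text
time_s: 18.23
position: [0.4433, -0.1521, 0.2102]
eef_rot: [0.682, 0.732, 0.0, 0.002]
contact_force: [-2.7, -1.2, 14.4]
gripper_width: 0.0172
gripper_force: 41.4
[ 0.2711515   0.52190092 -0.06066008  2.05416648  0.05873108  0.5635959
  0.23949854] r 0.13992244025642267 gate est 1.581408141033773
```

View pics/w7.png

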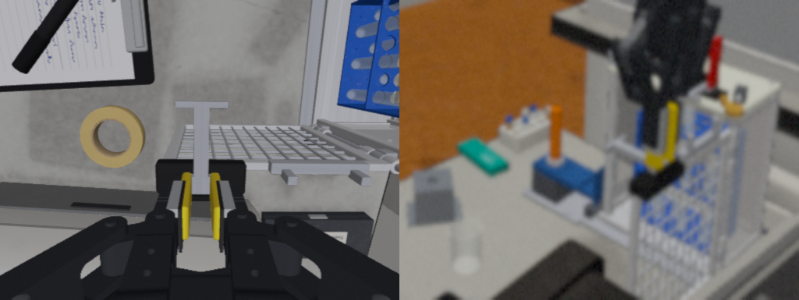

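The gate stands square to the cage in the gripper's hold, about 1.58 rad open. The pin is home and the beaker and slide case have not moved.

```bash
python3 -c "
from rig import workorder; print(workorder.close_job())"
```

```text
the job is handed in; nothing more can be done
None
```

I handed the job in at about 18 s of robot time: the pin is home, both catches were squeezed in order, and the gripper is holding the gate wide open at an estimated 1.58 rad; the hand-in returned no verdict.

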